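# Close the biscuit tins

### The job

The biscuits are packed: close all four tins, each with the lid made for it (same shape and size). Every lid must lie level, fully down on the rim with its plug in the mouth, and the square and oblong ones lined up with their tins; leave the tins standing where they are.

Things in the scene. Friction and masses are not known exactly. Their poses are not given: they have to be found in the camera images.
- tin_small_round: Open tin of bare aluminium, walls 3 mm, 55 mm high, standing upright on the table, loose, packed with golden biscuits whose tops lie about 16 mm below the rim (so the mouth shows biscuits from above); round, outside 70 mm across, mouth 64 mm. Origin: centre of its underside, on the table; z up.
- tin_large_round: Open tin of bare aluminium, walls 3 mm, 55 mm high, standing upright on the table, loose, packed with golden biscuits whose tops lie about 16 mm below the rim (so the mouth shows biscuits from above); round, outside 102 mm across, mouth 96 mm. Origin: centre of its underside, on the table; z up.
- tin_square: Open tin of bare aluminium, walls 3 mm, 55 mm high, standing upright on the table, loose, packed with golden biscuits whose tops lie about 16 mm below the rim (so the mouth shows biscuits from above); square, outside 78 x 78 mm, mouth 72 x 72 mm. Origin: centre of its underside, on the table; z up, x and y along its sides.
- tin_oblong: Open tin of bare aluminium, walls 3 mm, 55 mm high, standing upright on the table, loose, packed with golden biscuits whose tops lie about 16 mm below the rim (so the mouth shows biscuits from above); oblong, outside 102 x 58 mm, mouth 96 x 52 mm. Origin: centre of its underside, on the table; z up, x along its length.
- lid_small_round: Loose bare aluminium lid, grip up on the table, 70-250 g: round plate 84 mm across, 4 mm thick, plug below 48 mm across, 8 mm deep, round black knob 24 mm across, 32 mm tall. Origin: centre of the plug's underside, z up; plate 8-12 mm and grip 12-44 mm above it. It stands on the plug; seated, the plate rests on the rim, plug in the mouth, origin 47 mm above the tin's.
- lid_large_round: Loose bare aluminium lid, grip up on the table, 70-250 g: round plate 116 mm across, 4 mm thick, plug below 80 mm across, 8 mm deep, round black knob 24 mm across, 32 mm tall. Origin: centre of the plug's underside, z up; plate 8-12 mm and grip 12-44 mm above it. It stands on the plug; seated, the plate rests on the rim, plug in the mouth, origin 47 mm above the tin's.
- lid_square: Loose bare aluminium lid, grip up on the table, 70-250 g: square plate 92 x 92 mm, 4 mm thick, plug below 56 x 56 x 8 mm, black bar grip 44 (x) x 18 (y) x 32 mm. Origin: centre of the plug's underside, z up; plate 8-12 mm and grip 12-44 mm above it. It stands on the plug; seated, the plate rests on the rim, plug in the mouth, origin 47 mm above the tin's. x, y along its sides.
- lid_oblong: Loose bare aluminium lid, grip up on the table, 70-250 g: oblong plate 116 x 72 mm, 4 mm thick, plug below 80 x 36 x 8 mm, black bar grip 44 (x) x 18 (y) x 32 mm. Origin: centre of the plug's underside, z up; plate 8-12 mm and grip 12-44 mm above it. It stands on the plug; seated, the plate rests on the rim, plug in the mouth, origin 47 mm above the tin's. x along its length.
Things that resemble listed ones, but are neither listed nor needed, are in the scene too. Leave any purple look-alike of the lid_square alone. What is shaped like the lid_oblong but purple is not meant.

How it is judged:
By the outcome, as a careful person would: the job done as asked, in the order asked, and still so for the second after the job is handed in, with the robot touching nothing.
It also fails if it takes over 115 s, if anything falls off the work surface, if the arm or the gripper's body presses on something with over 40 N, if the wrist force passes 120 N, or if a joint passes its speed limit or range.

### The arm

A 7-joint arm with a two-finger parallel gripper is mounted at the origin on the work surface. World frame = base frame: x ahead of the robot, y to its left, z up, the work surface at z = 0. Lengths are in m, angles in rad, forces in N, time in s.
With the tool pointing down it reaches from about 0.4 to 0.85 m from the base axis. Payload 4.5 kg.
Tool frame: the origin (TCP) lies at the very end of the fingers, on their centre line; the grasp point (between the pads) lies 19 mm behind it; z points along the fingers, y is the line along which they close (so a half turn about z gives the same grasp; the last joint's range is limited). The gripper opens to 88 mm and grips with 3 to 60 N. Pads are 18 mm wide; open, the fingers measure 123 mm over their backs; the gripper's body (75 mm by 187 mm) begins 45 mm behind the grasp point.
Start: joints at [-1.066, 0.689, -0.195, 1.565, 0.157, 0.902, -0.215], TCP at [0.283, 0.557, 0.239] pointing down, gripper open.
Joint ranges: [-3.01, 3.01], [-0.46, 2.08], [-1.47, 1.51], [0.13, 2.56], [-1, 4.14], [0.04, 2.09], [-2.66, 2.66]. Speed limits (rad/s): [2.57, 2.57, 3.14, 3.14, 3.14, 3.14, 3.14].

### API

Orientations are given as a unit quaternion [x, y, z, w].
In Python, from plant import r, optics gives the robot as it stands.
- The arm moves only by the tool servo_tool, never from a script. Its arguments are lists of equal length, an entry for each row: "translation": the shift along the tool's x, y, z in m, a list of three; "turn": the turn, a rotation vector about the tool's x, y, z in rad, a list of three. In form: {"translation": [[dx, dy, dz], ...], "turn": [[rx, ry, rz], ...]}. A call has 1 to 10 rows; each row shifts and turns the commanded pose from where the row before left it, along the tool's axes as they then stand; what a row does not reach is not made up. A row lasts 1/8 s, in which the tool goes at most 62.5 mm and 10.7 degrees, less where a joint would pass 70% of its speed; a pose out of reach is approached as far as the arm can. A call is refused whole if a number of a shift passes 0.0625 or a number of a turn 0.188, either way. A call with a gripper value outside its range is refused whole. "grip" is the opening, from 0 (shut) to 1 (fully open), set as the call begins (left out, the last holds). The fingers move at their own pace and stop on an object; "grip_force" is the grip in N (left out, the last holds). Time passes only in rows, so rows that do not move let the fingers close. It gives the time, the measured TCP pose, the force, the opening and the grip force at its end, in the units of the state.
- r.get_state(): the state, without advancing time (a new reading comes with each control period).
- optics.snapshot(name): name is "scene" or "top" or "wrist"; returns a dict with "img" (384x512x3 uint8, red, green, blue), "z_map" (384x512 float32, m along the optical axis (not along the pixel's ray), 0 where there is no reading), "mtx" (3x3 intrinsics, pixels), "k1" (the pictures are not rectified: a ray, as slopes to the right and down, at radius r is drawn at 1 + k1 r^2 times it, then the intrinsics apply), "R" (3x3) and "t" (3): a world point X has camera coordinates R X + t. Camera axes: x right, y down, z forward; pixel columns grow to the right and rows downward; lengths in m; the calibration is good to about 2 mm. A picture is of the moment at which its call begins.
- r.finish_job(): hands the job in; it is judged then, once.
The state is a dict: "clock": time; "q": joint angles; "qd": joint speeds; "joint_torque": joint torques, N m; "tool_pos": TCP position; "eef_rot": TCP orientation; "contact_force": force on the tool from outside, world axes, zero at the start; "moment": the same for the moment, N m; "opening": opening from 0.0 (shut) to 1.0 (fully open); "finger_force": force on a finger pad.
Only numpy, scipy, OpenCV 4.12 (cv2) and the standard library are available. Lean on these libraries where they do the work, as an engineer would, in place of code of your own. Each camera call takes 0.05 s, during which the arm holds its last target. There are 200 camera calls.

## Working session

There is one attempt and no reset: what is moved stays moved. The work goes in short steps, Python scripts to look and compute and a tool call to move; the robot and the scene stay as the last step left them, time stands still between calls to the robot, and variables do not carry over. Pictures are saved under pics/ and viewed, at most 14 in all, crops included, and the job is handed in when it is done.

Besides the shell and the picture viewer there is one more tool, called by a JSON object that holds its "api" and its "payload". servo_tool: Moves the arm, as the interface text tells. Its arguments: {"type":"object","properties":{"translation":{"type":"array"},"turn":{"type":"array"},"grip":{"type":"number"},"grip_force":{"type":"number"}},"required":["translation","turn"]}

```bash
ls; mkdir -p pics; python3 - <<'E'
from plant import r, optics
import cv2, pickle
s=r.get_state(); print(s)
d={n:optics.snapshot(n) for n in ("scene","top")}
pickle.dump(d,open("d0.pkl","wb"))
for n in d:
    cv2.imwrite(f"pics/{n}0.png",cv2.resize(d[n]["img"][:,:,::-1],(800,600)))
    print(n,d[n]["mtx"],d[n]["k1"],d[n]["R"],d[n]["t"])
E
```

```text
pics
{'clock': 0.0, 'q': array([-1.06622294,  0.68998044, -0.19451027,  1.56632705,  0.15731744,
        0.90250866, -0.21512168]), 'qd': array([ 0.00023933, -0.0007018 ,  0.00066093, -0.00139494, -0.00048446,
       -0.00016985, -0.00042275]), 'joint_torque': array([-6.88023119e-04, -5.27566159e+01, -1.26733806e+00, -1.53430706e+01,
       -5.27456333e-02,  6.58882374e-03,  1.57854743e-04]), 'tool_pos': array([0.28325073, 0.55642637, 0.23791669]), 'eef_rot': array([ 2.33185586e-01,  9.72431820e-01, -9.04357520e-04, -1.39782793e-04]), 'contact_force': array([ 0.54769138, -0.41516522,  0.76723509]), 'moment': array([-0.01748819, -0.01642843,  0.01201121]), 'finger_force': 0.0, 'opening': 0.9994966357404677}
scene [[407.09075912   0.         254.99984259]
 [  0.         407.09075912 190.97593927]
 [  0.           0.           1.        ]] -0.05750062860875092 [[-0.06813854  0.99764956 -0.00724474]
 [ 0.7518396   0.04657387 -0.65769909]
 [-0.6558158  -0.05026154 -0.75324592]] [ 0.04294692 -0.4008686   1.34123376]
top [[365.55014989   0.         254.47846598]
 [  0.         365.55014989 200.24792222]
 [  0.           0.           1.        ]] -0.09047413924995 [[-0.02490373 -0.99946453 -0.02122402]
 [-0.98331887  0.02831684 -0.17967235]
 [ 0.18017714  0.01639547 -0.98349753]] [0.02774474 0.55203077 0.9732162 ]
```

View pics/scene0.png

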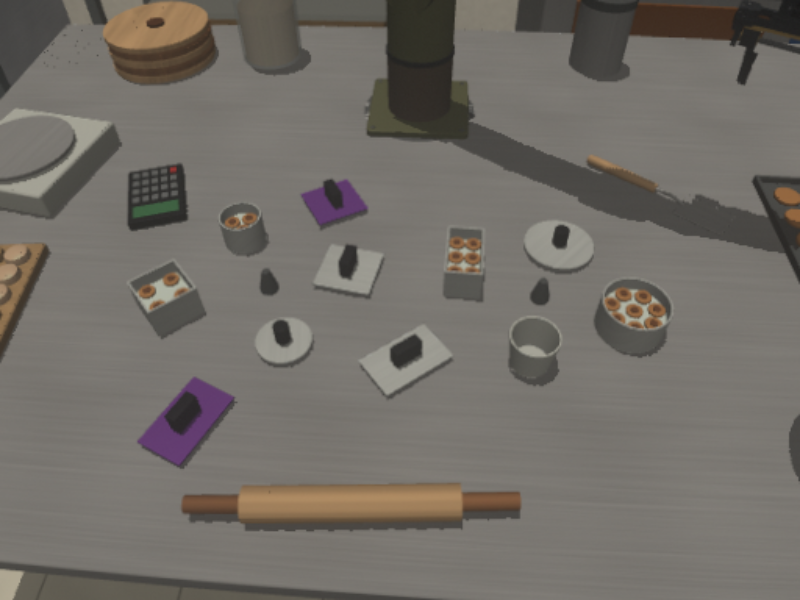

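View pics/top0.png

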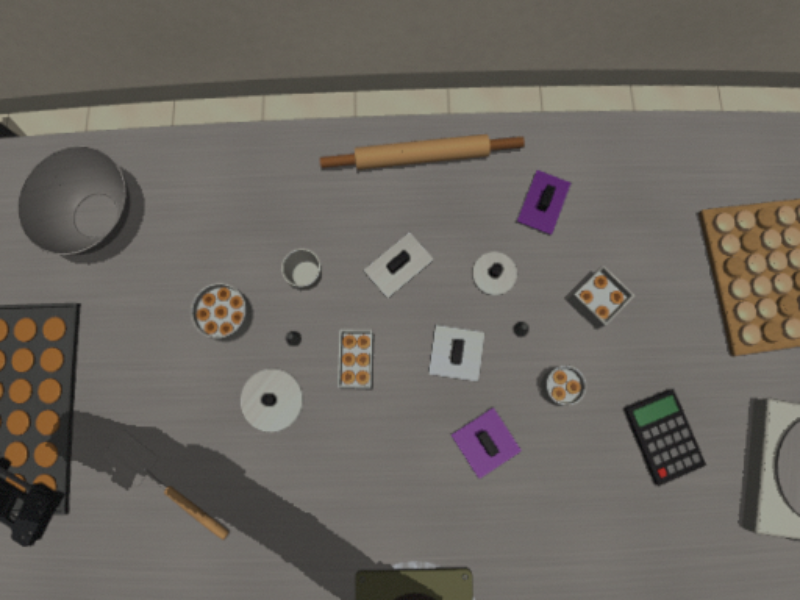

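The top picture (800x600 scale) shows these filled tins: large round (220,312), oblong (356,359), square (602,297), small round (565,385). The cup at (301,269) is empty, so it is a decoy.

The aluminium lids are large round (271,400), oblong (399,264), square (457,353) and small round (495,273). The purple look-alikes at (544,202) and (486,442) stay alone, and the black cones at (293,338) and (521,328) are obstacles.

Next I measure from both depth views.

```bash
cat > h.py <<'E'
import numpy as np, cv2
def cloud(s):
    "world point of every pixel (HxWx3), nan where no depth"
    h,w=s["z_map"].shape
    u,v=np.meshgrid(np.arange(w),np.arange(h))
    p=np.stack([u,v],-1).reshape(-1,1,2).astype(float)
    n=cv2.undistortPoints(p,s["mtx"],np.array([s["k1"],0,0,0,0.]),None,None).reshape(h,w,2)
    z=np.where(s["z_map"]>0,s["z_map"],np.nan)[...,None]
    return (np.concatenate([n*z,z],-1)-s["t"])@s["R"]
def near(P,c,rad,lo,hi):
    m=(np.hypot(P[...,0]-c[0],P[...,1]-c[1])<rad)&(P[...,2]>lo)&(P[...,2]<hi)
    return m
def rect(xy):
    (cx,cy),(a,b),t=cv2.minAreaRect((xy*1000).astype(np.float32))
    if a<b: a,b,t=b,a,t+90
    return np.round([cx,cy,a,b,(t+90)%180-90],1)
E
python3 - <<'E'
from h import *; import pickle
d=pickle.load(open("d0.pkl","rb"))
C={n:cloud(d[n]) for n in d}
T=dict(tL=(220,312),tO=(356,359),tS=(602,297),ts=(565,385),cup=(301,269),lL=(271,400),lO=(399,264),lS=(457,353),ls=(495,273),pS=(486,442),pO=(544,202),c1=(293,338),c2=(521,328))
for k,(u,v) in T.items():
    c=C["top"][int(v*.64),int(u*.64)]
    print(k,np.round(c*1000,0))
    for n in C:
        P=C[n]
        if k[0] in "tc": bands=[("rim",.046,.07,.07)]
        else: bands=[("plate",.006,.02,.075),("grip",.036,.055,.05)]
        if k[0]=="c" and k!="cup": bands=[("peg",.015,.1,.03)]
        for nm,lo,hi,rad in bands:
            m=near(P,c,rad,lo,hi)
            q=P[m]
            if len(q)>5: print("  ",n,nm,len(q),"z med %.1f max %.1f"%(np.median(q[:,2])*1e3,q[:,2].max()*1e3),rect(q[:,:2]), "circ",np.round(np.array(cv2.minEnclosingCircle((q[:,:2]*1000).astype(np.float32))[0]),1))
m=near(C["top"],(.6,0),.3,-.02,.004);print("table top z",np.nanmedian(C["top"][m][:,2]), np.nanmedian(C["scene"][near(C["scene"],(.6,0),.3,-.02,.004)][:,2]))
E
```

```text
tL [568. 342.  40.]
   scene rim 372 z med 52.6 max 58.4 [567.7 341.7 102.  101.  -53.4] circ [568.8 341.2]
   top rim 180 z med 53.3 max 58.8 [567.  338.1 102.2  99.3   1.7] circ [567.4 339.5]
tO [475.  92.  39.]
   scene rim 233 z med 53.1 max 58.3 [473.5  90.9 104.5  58.1  -2.7] circ [473.6  91.9]
   top rim 168 z med 54.3 max 59.2 [472.7  91.2 102.4  58.5  -2.3] circ [472.6  91. ]
tS [ 575. -363.   32.]
   scene rim 317 z med 52.5 max 57.6 [ 577.3 -358.9   81.8   80.    40.8] circ [ 577.2 -358.6]
   top rim 202 z med 54.0 max 60.3 [ 575.1 -360.    81.5   79.3  -48.3] circ [ 573.8 -358.1]
ts [ 417. -280.   36.]
   scene rim 194 z med 51.8 max 57.2 [ 416.8 -276.8   72.5   68.7   41.6] circ [ 416.7 -276.7]
   top rim 122 z med 53.7 max 59.6 [ 416.4 -278.3   71.3   65.7   88.2] circ [ 416.4 -278.3]
cup [652. 198.   4.]
   scene rim 368 z med 56.1 max 64.2 [641.6 188.1  71.4  70.   -3.2] circ [641.1 188.2]
   top rim 149 z med 57.8 max 62.4 [640.4 188.   71.1  68.9   1.1] circ [640.9 187.6]
lL [403. 242.  45.]
   scene plate 1018 z med 11.3 max 19.9 [406.2 251.1 117.4 114.3 -41. ] cir
[... 1998 characters left out ...]
.9 -273.2   44.4   19.6  -24.5] circ [ 773.2 -273.1]
   top plate 737 z med 11.8 max 19.1 [ 771.3 -274.8  116.3   74.3  -24.5] circ [ 769.6 -271.7]
   top grip 90 z med 43.5 max 47.1 [ 771.2 -275.1   41.4   19.   -26.3] circ [ 772.4 -273.3]
c1 [515. 206.  37.]
   scene peg 97 z med 27.5 max 43.2 [520.9 208.8  21.6  20.6  27.3] circ [521.7 210.1]
   top peg 58 z med 29.7 max 45.3 [516.2 209.   23.1  17.4 -25.4] circ [516.8 209.6]
c2 [ 523. -208.   37.]
   scene peg 93 z med 28.3 max 42.2 [ 527.8 -210.2   20.7   17.2   75.2] circ [ 527.9 -211.3]
   top peg 59 z med 30.5 max 44.2 [ 522.  -212.8   24.6   17.1   33.9] circ [ 523.1 -214.4]
table top z -0.0002870120119365224 -0.00010247417852723634
```

```bash
cat > go.py <<'E'
import sys, numpy as np
from scipy.spatial.transform import Rotation as Ro
from plant import r
def plan(x,y,z,psi=None):
    "turn (about tool axes) to point down with tool y at psi deg (mod 360), then shift in the turned frame"
    s=r.get_state(); R=Ro.from_quat(s["eef_rot"]); yv=R.as_matrix()[:,1]
    cur=np.degrees(np.arctan2(yv[1],yv[0])); psi=cur if psi is None else psi
    a=np.radians(psi); ty=np.array([np.cos(a),np.sin(a),0]); tz=np.array([0,0,-1.])
    G=np.stack([np.cross(ty,tz),ty,tz],1)
    print("now",np.round(s["tool_pos"],4),"psi %.1f"%cur,"t %.1f"%s["clock"],"q",np.round(s["q"],2),"op %.3f"%s["opening"],"F",np.round(s["contact_force"],1))
    print("turn",np.round((R.inv()*Ro.from_matrix(G)).as_rotvec(),3),"then shift",np.round(G.T@(np.array([x,y,z])-s["tool_pos"]),4))
if __name__=="__main__": plan(*map(float,sys.argv[1:]))
E
python3 go.py .4055 .2503 .10; python3 - <<'E'
import pickle,cv2
d=pickle.load(open("d0.pkl","rb"))
cv2.imwrite("pics/crop0.png",cv2.resize(d["top"]["img"][130:300,110:410,::-1],(800,453),interpolation=cv2.INTER_CUBIC))
E
```

```text
now [0.2833 0.5565 0.238 ] psi 63.0 t 0.1 q [-1.07  0.69 -0.19  1.57  0.16  0.9  -0.22] op 0.996 F [ 0.5 -0.3  0.9]
turn [-0.002  0.     0.   ] then shift [-0.2478 -0.2175  0.138 ]
```

View pics/crop0.png

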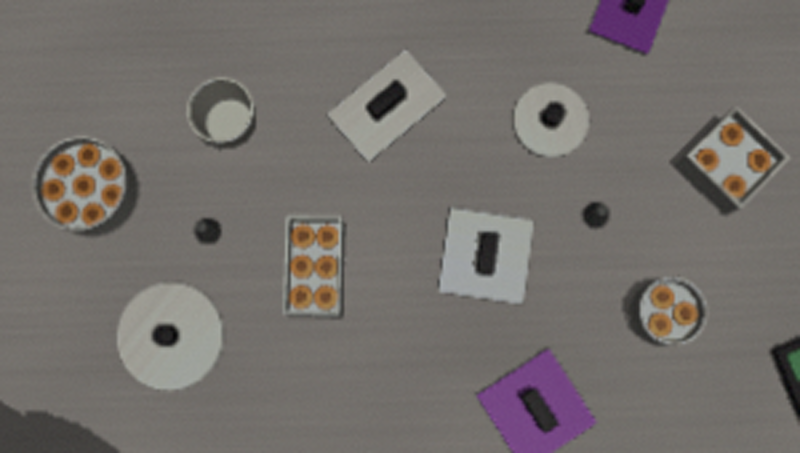

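The crop shows the four bare aluminium lids at (170,335) large round, (387,105) oblong, (487,255) square and (551,120) small round. The filled tins are at (85,185), (314,265), (737,158) and (672,310), all as identified. I start with the large round lid.

{"api": "servo_tool", "payload": {"translation": [[-0.031,-0.0272,0.0172],[-0.031,-0.0272,0.0172],[-0.031,-0.0272,0.0172],[-0.031,-0.0272,0.0172],[-0.031,-0.0272,0.0172],[-0.031,-0.0272,0.0172],[-0.031,-0.0272,0.0172],[-0.031,-0.0272,0.0172],[0,0,0]], "turn": [[0,0,0],[0,0,0],[0,0,0],[0,0,0],[0,0,0],[0,0,0],[0,0,0],[0,0,0],[0,0,0]], "grip": 0.6}}

```text
clock: 1.23
tool_pos: [0.4062, 0.246, 0.0999]
eef_rot: [0.236, 0.972, -0.003, -0.001]
contact_force: [0.0, -0.1, -0.9]
opening: 0.602
finger_force: 0.0
```

```bash
python3 go.py .4055 .2503 .017; python3 - <<'E'
from h import *; from plant import optics
s=optics.snapshot("wrist"); P=cloud(s)
cv2.imwrite("pics/w1.png",s["img"][:,:,::-1])
for lo,hi,rad in((.006,.02,.08),(.036,.055,.04)):
    q=P[near(P,(.4055,.2503),rad,lo,hi)]
    if len(q)>5: print(len(q),np.median(q[:,2]),rect(q[:,:2]))
E
```

```text
now [0.4062 0.246  0.0999] psi 62.7 t 1.2 q [-0.56  0.75 -0.14  2.12  0.34  0.29  0.1 ] op 0.602 F [ 0.  -0.1 -0.9]
turn [-0.005  0.     0.   ] then shift [0.0026 0.0035 0.0829]
16887 0.011581863204532562 [405.  251.8 114.9 114.2 -68.4]
1050 0.04334374919713003 [404.8 251.9  23.   22.9   7.3]
```

View pics/w1.png

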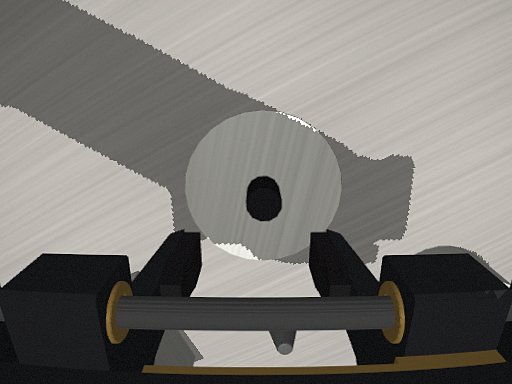

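The wrist view shows the large round lid centred at (263,185) with its knob at (263,198), between the open fingers. Its depth agrees: plate 115 mm across at z 11.6 mm.

{"api": "servo_tool", "payload": {"translation": [[0.003,0.004,0],[0,0,0.03],[0,0,0.03],[0,0,0.023],[0,0,0],[0,0,0]], "turn": [[-0.005,0,0],[0,0,0],[0,0,0],[0,0,0],[0,0,0],[0,0,0]]}}

```text
clock: 2.02
tool_pos: [0.4051, 0.2572, 0.0189]
eef_rot: [0.233, 0.973, 0.003, 0.001]
contact_force: [1.0, 0.4, -0.6]
opening: 0.597
finger_force: 0.0
```

{"api": "servo_tool", "payload": {"translation": [[0,0,0],[0,0,0],[0,0,0],[0,0,0]], "turn": [[0,0,0],[0,0,0],[0,0,0],[0,0,0]], "grip": 0, "grip_force": 25}}

```text
clock: 2.52
tool_pos: [0.405, 0.2554, 0.0185]
eef_rot: [0.233, 0.972, 0.002, 0.001]
contact_force: [-1.8, -0.4, 5.3]
opening: 0.264
finger_force: 25.0
```

{"api": "servo_tool", "payload": {"translation": [[0,0,-0.02],[0,0,-0.04],[0,0,-0.04],[0,0,-0.03],[0,0,0]], "turn": [[0,0,0],[0,0,0],[0,0,0],[0,0,0],[0,0,0]]}}

```text
clock: 3.15
tool_pos: [0.4059, 0.256, 0.1497]
eef_rot: [0.233, 0.972, 0.004, 0.002]
contact_force: [0.3, -1.0, -2.1]
opening: 0.27
finger_force: 25.0
```

```bash
python3 go.py .5675 .3405 .147
```

```text
now [0.4059 0.256  0.1497] psi 63.0 t 3.1 q [-0.52  0.66 -0.22  2.09  0.32  0.42  0.11] op 0.270 F [ 0.3 -1.  -2.1]
turn [ 0.009  0.002 -0.   ] then shift [-0.1056  0.1486  0.0027]
```

{"api": "servo_tool", "payload": {"translation": [[-0.021,0.0297,0],[-0.021,0.0297,0],[-0.021,0.0297,0],[-0.021,0.0297,0],[-0.021,0.0297,0],[0,0,0.02],[0,0,0],[0,0,0],[0,0,0]], "turn": [[0.009,0.002,0],[0,0,0],[0,0,0],[0,0,0],[0,0,0],[0,0,0],[0,0,0],[0,0,0],[0,0,0]]}}

```text
clock: 4.28
tool_pos: [0.5657, 0.3401, 0.1281]
eef_rot: [0.233, 0.972, -0.001, -0.001]
contact_force: [0.1, -0.7, -2.3]
opening: 0.267
finger_force: 25.0
```

```bash
python3 go.py .5675 .3405 .09; python3 - <<'E'
from h import *; from plant import optics,r
for n in("wrist","scene"):
    s=optics.snapshot(n); P=cloud(s)
    cv2.imwrite(f"pics/{n}2.png",s["img"][:,:,::-1])
    t=r.get_state()["tool_pos"]
    for nm,lo,hi,rad in(("plate",.095,.125,.075),("rim",.046,.062,.075)):
        q=P[near(P,(t if nm=="plate" else (.5675,.3405)),rad,lo,hi)]
        if len(q)>5: print(n,nm,len(q),np.median(q[:,2]),rect(q[:,:2]))
E
```

```text
now [0.5657 0.3401 0.1281] psi 63.0 t 4.3 q [-0.48  0.88 -0.26  1.54  0.29  0.77  0.25] op 0.267 F [ 0.1 -0.7 -2.3]
turn [-0.003 -0.002 -0.   ] then shift [-0.0015  0.0012  0.0381]
wrist plate 20266 0.12106610983711491 [563.4 336.9 114.8 107.6 -61. ]
wrist rim 295 0.054255645359103905 [527.8 367.1  50.3   7.2  57.7]
scene plate 1220 0.120999940435672 [568.5 338.  114.5 114.  -87.5]
scene rim 244 0.05260526366175673 [579.9 336.1 101.5  77.8  66.8]
```

View pics/scene2.png

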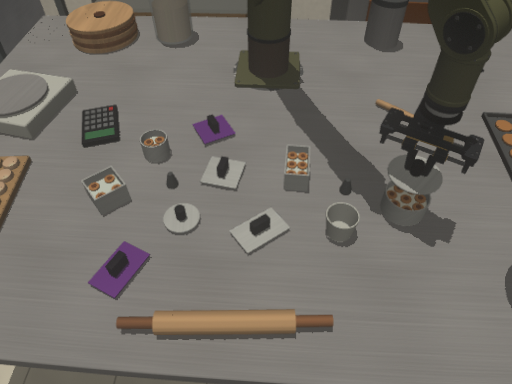

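The scene picture shows the large lid in hand at about (414,180), over its tin at (405,203). A small correction, then lower.

{"api": "servo_tool", "payload": {"translation": [[0.001,0.0018,0.02],[0,0,0.02],[0,0,0.012],[0,0,0],[0,0,0],[0,0,0]], "turn": [[-0.003,-0.002,0],[0,0,0],[0,0,0],[0,0,0],[0,0,0],[0,0,0]]}}

```text
clock: 5.12
tool_pos: [0.566, 0.3423, 0.0764]
eef_rot: [0.233, 0.972, 0.0, 0.0]
contact_force: [0.8, 0.6, -1.2]
opening: 0.262
finger_force: 25.0
```

```bash
python3 go.py .5675 .3405 .0655; python3 - <<'E'
from h import *; from plant import optics,r
for n in("wrist","scene"):
    s=optics.snapshot(n); P=cloud(s)
    t=r.get_state()["tool_pos"]
    for nm,lo,hi,rad in(("plate",.063,.09,.075),):
        q=P[near(P,(t if nm=="plate" else (.5675,.3405)),rad,lo,hi)]
        if len(q)>5: print(n,nm,len(q),np.median(q[:,2]),rect(q[:,:2]))
E
```

```text
now [0.566  0.3423 0.0764] psi 63.0 t 5.1 q [-0.49  0.95 -0.24  1.56  0.31  0.68  0.22] op 0.262 F [ 0.8  0.6 -1.2]
turn [ 0.     0.001 -0.   ] then shift [-0.0021 -0.001   0.0109]
wrist plate 21874 0.06941063023586835 [563.7 339.4 114.2 107.9 -60.6]
scene plate 1263 0.07000950278702125 [568.2 340.2 113.7 113.1  35.6]
```

{"api": "servo_tool", "payload": {"translation": [[0,0,0.006],[0,0,0.005],[0,0,0],[0,0,0],[0,0,0]], "turn": [[0,0,0],[0,0,0],[0,0,0],[0,0,0],[0,0,0]]}}

```text
clock: 5.85
tool_pos: [0.5655, 0.3418, 0.0653]
eef_rot: [0.233, 0.972, -0.001, -0.0]
contact_force: [-1.6, 0.1, 5.3]
opening: 0.262
finger_force: 25.0
```

{"api": "servo_tool", "payload": {"translation": [[0,0,0],[0,0,0],[0,0,0]], "turn": [[0,0,0],[0,0,0],[0,0,0]], "grip": 0.6}}

```text
clock: 6.22
tool_pos: [0.5655, 0.342, 0.0644]
eef_rot: [0.233, 0.972, -0.0, -0.0]
contact_force: [-0.2, 0.4, -0.5]
opening: 0.579
finger_force: 0.0
```

{"api": "servo_tool", "payload": {"translation": [[0,0,-0.03],[0,0,-0.03],[0,0,-0.02],[0,0,0],[0,0,0]], "turn": [[0,0,0],[0,0,0],[0,0,0],[0,0,0],[0,0,0]]}}

```text
clock: 6.85
tool_pos: [0.565, 0.3415, 0.1436]
eef_rot: [0.233, 0.972, -0.001, -0.001]
contact_force: [0.3, -0.5, -0.2]
opening: 0.598
finger_force: 0.0
```

```bash
cat > chk.py <<'E'
import sys; from h import *; from plant import optics
def chk(cam,x,y,lo=.045,hi=.066,rad=.08):
    s=optics.snapshot(cam); P=cloud(s); q=P[near(P,(x,y),rad,lo,hi)]
    if len(q)<6: return print(cam,"none")
    A=np.c_[q[:,:2]-[x,y],np.ones(len(q))]; c=np.linalg.lstsq(A,q[:,2],rcond=None)[0]
    print(cam,len(q),"z %.4f"%np.median(q[:,2]),"slope deg",np.round(np.degrees(c[:2]),2),rect(q[:,:2]))
if __name__=="__main__":
    for c in sys.argv[1].split(","): chk(c,*map(float,sys.argv[2:]))
E
python3 chk.py wrist,scene,top .568 .341;python3 go.py .653 .011 .14 39.2
```

```text
wrist 16823 z 0.0586 slope deg [-0.09  0.04] [567.  340.6 114.8 114.2  18.9]
scene 1431 z 0.0591 slope deg [-0.11  0.23] [567.9 339.4 114.9 113.7 -12.1]
top 449 z 0.0587 slope deg [-0.06  0.08] [563.4 333.5 115.6 105.2 -25. ]
now [0.565  0.3416 0.1433] psi 63.0 t 7.0 q [-0.47  0.86 -0.27  1.53  0.28  0.8   0.25] op 0.598 F [-0.7  0.6  1.3]
turn [-0.003 -0.     0.416] then shift [-0.3118 -0.1407  0.0033]
```

The large lid is seated: plate at z 58.7 mm, level and centred. Next is the oblong.

{"api": "servo_tool", "payload": {"translation": [[0,0,0],[0,0,0],[0,0,0],[-0.0445,-0.0201,0],[-0.0445,-0.0201,0],[-0.0445,-0.0201,0],[-0.0445,-0.0201,0],[-0.0445,-0.0201,0],[-0.0445,-0.0201,0],[-0.0445,-0.0201,0]], "turn": [[-0.003,0,0.139],[0,0,0.139],[0,0,0.138],[0,0,0],[0,0,0],[0,0,0],[0,0,0],[0,0,0],[0,0,0],[0,0,0]]}}

```text
clock: 8.25
tool_pos: [0.6533, 0.0102, 0.1434]
eef_rot: [0.429, 0.903, 0.001, -0.0]
contact_force: [0.3, -0.7, 0.8]
opening: 0.599
finger_force: 0.0
```

{"api": "servo_tool", "payload": {"translation": [[0,0,0.03],[0,0,0],[0,0,0],[0,0,0]], "turn": [[0,0,0],[0,0,0],[0,0,0],[0,0,0]]}}

```text
clock: 8.75
tool_pos: [0.6539, 0.013, 0.1151]
eef_rot: [0.428, 0.904, 0.002, 0.001]
contact_force: [1.3, -0.1, 0.0]
opening: 0.599
finger_force: 0.0
```

```bash
python3 chk.py wrist .653 .011 .006 .02; python3 chk.py wrist .653 .011 .036 .055 .05; python3 go.py .6531 .0112 .018 39.2
```

```text
wrist 11082 z 0.0116 slope deg [-0.07  0.09] [654.1  12.2 115.4  71.7 -50.8]
wrist 1589 z 0.0434 slope deg [ 0.81 -0.75] [653.6  12.4  44.   18.1 -50.8]
now [0.6538 0.0126 0.1151] psi 39.3 t 8.8 q [ 0.02  0.88 -0.21  1.57  0.24  0.71  0.39] op 0.601 F [ 0.1  0.5 -0.1]
turn [0.003 0.    0.001] then shift [-0.0006 -0.0014  0.0971]
```

{"api": "servo_tool", "payload": {"translation": [[0,0,0.03],[0,0,0.03],[0,0,0.025],[0,0,0.012],[0,0,0],[0,0,0],[0,0,0]], "turn": [[0.003,0,0],[0,0,0],[0,0,0],[0,0,0],[0,0,0],[0,0,0],[0,0,0]]}}

```text
clock: 9.72
tool_pos: [0.6542, 0.0118, 0.0183]
eef_rot: [0.429, 0.903, 0.0, 0.0]
contact_force: [-0.3, 0.7, -0.0]
opening: 0.604
finger_force: 0.0
```

{"api": "servo_tool", "payload": {"translation": [[0,0,0],[0,0,0],[0,0,0],[0,0,0]], "turn": [[0,0,0],[0,0,0],[0,0,0],[0,0,0]], "grip": 0, "grip_force": 25}}

```text
clock: 10.22
tool_pos: [0.6535, 0.0119, 0.0172]
eef_rot: [0.429, 0.903, -0.0, -0.0]
contact_force: [0.2, 0.3, 0.6]
opening: 0.202
finger_force: 25.0
```

{"api": "servo_tool", "payload": {"translation": [[0,0,-0.02],[0,0,-0.04],[0,0,-0.04],[0,0,-0.03],[0,0,0],[0,0,0],[0,0,0]], "turn": [[0,0,0],[0,0,0],[0,0,0],[0,0,0],[0,0,0],[0,0,0],[0,0,0]]}}

```text
clock: 11.1
tool_pos: [0.6524, 0.0117, 0.1456]
eef_rot: [0.429, 0.903, -0.001, -0.002]
contact_force: [-1.0, 0.1, -0.2]
opening: 0.205
finger_force: 25.0
```

```bash
python3 go.py .4732 .0912 .147 87.5
```

```text
now [0.6524 0.0117 0.1456] psi 39.2 t 11.1 q [ 0.03  0.84 -0.22  1.55  0.23  0.78  0.4 ] op 0.205 F [-1.   0.1 -0.2]
turn [-0.002 -0.004 -0.843] then shift [ 0.1825  0.0716 -0.0014]
```

{"api": "servo_tool", "payload": {"translation": [[0,0,0],[0,0,0],[0,0,0],[0,0,0],[0,0,0],[0.0456,0.0179,0],[0.0456,0.0179,0],[0.0456,0.0179,0],[0.0456,0.0179,0]], "turn": [[-0.002,-0.004,-0.1686],[0,0,-0.1686],[0,0,-0.1686],[0,0,-0.1686],[0,0,-0.1686],[0,0,0],[0,0,0],[0,0,0],[0,0,0]]}}

```text
clock: 12.22
tool_pos: [0.4725, 0.0918, 0.1458]
eef_rot: [0.022, 1.0, -0.001, 0.001]
contact_force: [-0.2, 0.9, -1.3]
opening: 0.201
finger_force: 25.0
```

{"api": "servo_tool", "payload": {"translation": [[0,0,0.02],[0,0,0.02],[0,0,0.008],[0,0,0],[0,0,0],[0,0,0]], "turn": [[0,0,0],[0,0,0],[0,0,0],[0,0,0],[0,0,0],[0,0,0]]}}

```text
clock: 12.98
tool_pos: [0.475, 0.0913, 0.099]
eef_rot: [0.022, 1.0, -0.001, 0.002]
contact_force: [-0.9, 0.2, -1.9]
opening: 0.203
finger_force: 25.0
```

```bash
python3 chk.py wrist,scene .473 .091 .08 .108; python3 chk.py wrist,scene .473 .091 .046 .062 ; python3 go.py .4732 .0912 .065 87.5
```

```text
wrist 16740 z 0.0933 slope deg [ 0.91 -0.08] [475.1  91.1 116.7  72.2  -2.6]
scene 696 z 0.0933 slope deg [ 0.16 -0.46] [477.7  89.5 113.7  72.1  -2.7]
wrist none
scene 118 z 0.0529 slope deg [-3.76 -0.65] [510.   89.4  57.2  33.1 -89.1]
now [0.4747 0.0912 0.0988] psi 87.5 t 13.2 q [-0.12  0.76 -0.28  2.1   0.59  0.35  0.65] op 0.199 F [-0.5 -0.  -1.5]
turn [-0.001  0.004 -0.   ] then shift [ 0.0015 -0.0001  0.0338]
```

{"api": "servo_tool", "payload": {"translation": [[0.0017,0,0.012],[0,0,0.012],[0,0,0.006],[0,0,0.005],[0,0,0],[0,0,0],[0,0,0]], "turn": [[-0.001,0.004,0],[0,0,0],[0,0,0],[0,0,0],[0,0,0],[0,0,0],[0,0,0]]}}

```text
clock: 14.05
tool_pos: [0.4728, 0.0913, 0.0635]
eef_rot: [0.022, 1.0, -0.0, -0.001]
contact_force: [-1.0, 0.6, 0.2]
opening: 0.2
finger_force: 25.0
```

```bash
python3 chk.py wrist,scene .473 .091 .05 .075;  python3 go.py .4732 .0912 .065 87.5
```

```text
wrist 16991 z 0.0586 slope deg [ 0.88 -0.05] [472.2  91.3 115.8  72.2  -2.5]
scene 672 z 0.0592 slope deg [ 0.18 -0.39] [472.9  89.4 117.3  72.2  -2.1]
now [0.4728 0.0913 0.0635] psi 87.5 t 14.2 q [-0.16  0.83 -0.2   2.12  0.63  0.25  0.61] op 0.202 F [-1.1  0.   1. ]
turn [-0.    -0.001 -0.   ] then shift [-0.0004 -0.0001 -0.0015]
```

{"api": "servo_tool", "payload": {"translation": [[0,0,0.0005],[0,0,0],[0,0,0],[0,0,0]], "turn": [[0,0,0],[0,0,0],[0,0,0],[0,0,0]], "grip": 0.6}}

```text
clock: 14.65
tool_pos: [0.4729, 0.0913, 0.063]
eef_rot: [0.022, 1.0, -0.0, -0.0]
contact_force: [-0.6, -0.2, -0.2]
opening: 0.601
finger_force: 0.0
```

{"api": "servo_tool", "payload": {"translation": [[0,0,-0.03],[0,0,-0.03],[0,0,-0.02],[0,0,0],[0,0,0]], "turn": [[0,0,0],[0,0,0],[0,0,0],[0,0,0],[0,0,0]]}}

```text
clock: 15.28
tool_pos: [0.4726, 0.0911, 0.1423]
eef_rot: [0.022, 1.0, -0.0, -0.001]
contact_force: [-0.6, -0.5, 0.6]
opening: 0.597
finger_force: 0.0
```

```bash
python3 chk.py wrist,scene,top .473 .091 ;python3 go.py .4828 -.0906 .115 80
```

```text
wrist 12868 z 0.0586 slope deg [-0.05 -0.02] [472.5  91.1 116.3  72.   -2.4]
scene 885 z 0.0586 slope deg [-0.01 -0.47] [471.4  89.7 119.2  72.1  -2.5]
top none
now [0.4724 0.0912 0.1421] psi 87.5 t 15.4 q [-0.05  0.69 -0.37  2.07  0.53  0.47  0.7 ] op 0.597 F [ 0.4 -0.5  0.4]
turn [-0.001 -0.003  0.131] then shift [-0.0418 -0.1772  0.0271]
```

The oblong lid is seated level, 0.1° off in yaw. Next is the square.

{"api": "servo_tool", "payload": {"translation": [[0,0,0],[-0.0104,-0.0443,0],[-0.0104,-0.0443,0],[-0.0104,-0.0443,0],[-0.0104,-0.0443,0],[0,0,0.027],[0,0,0],[0,0,0],[0,0,0]], "turn": [[-0.001,-0.003,0.131],[0,0,0],[0,0,0],[0,0,0],[0,0,0],[0,0,0],[0,0,0],[0,0,0],[0,0,0]]}}

```text
clock: 16.55
tool_pos: [0.4836, -0.0895, 0.1166]
eef_rot: [0.086, 0.996, 0.0, 0.002]
contact_force: [-0.3, -0.6, -0.4]
opening: 0.601
finger_force: 0.0
```

```bash
python3 chk.py wrist .4828 -.0906 .006 .02; python3 chk.py wrist .4828 -.0906 .036 .055 .05; python3 go.py .4828 -.0906 .018 80
```

```text
wrist 11194 z 0.0116 slope deg [-0.14  0.01] [483.5 -90.5  92.   91.8 -10.2]
wrist 1570 z 0.0434 slope deg [ 1.12 -0.09] [482.5 -90.6  43.5  17.8 -10.3]
now [ 0.4836 -0.0898  0.1165] psi 80.1 t 16.6 q [ 0.3   0.74 -0.35  2.07  0.59  0.43  0.9 ] op 0.605 F [-0.7 -0.5 -0.3]
turn [0.001 0.003 0.001] then shift [ 0.0006 -0.0009  0.0985]
```

{"api": "servo_tool", "payload": {"translation": [[0,-0.0008,0.03],[0,0,0.03],[0,0,0.025],[0,0,0.013],[0,0,0],[0,0,0],[0,0,0]], "turn": [[0.001,0.003,0.005],[0,0,0],[0,0,0],[0,0,0],[0,0,0],[0,0,0],[0,0,0]]}}

```text
clock: 17.52
tool_pos: [0.4836, -0.0913, 0.0188]
eef_rot: [0.09, 0.996, -0.0, 0.0]
contact_force: [0.3, -0.3, 0.5]
opening: 0.603
finger_force: 0.0
```

{"api": "servo_tool", "payload": {"translation": [[0,0,0],[0,0,0],[0,0,0],[0,0,0]], "turn": [[0,0,0],[0,0,0],[0,0,0],[0,0,0]], "grip": 0, "grip_force": 25}}

```text
clock: 18.02
tool_pos: [0.4831, -0.0911, 0.018]
eef_rot: [0.09, 0.996, -0.0, -0.0]
contact_force: [-0.6, -0.2, 0.1]
opening: 0.201
finger_force: 25.0
```

{"api": "servo_tool", "payload": {"translation": [[0,0,-0.02],[0,0,-0.04],[0,0,-0.04],[0,0,-0.03],[0,0,0],[0,0,0],[0,0,0]], "turn": [[0,0,0],[0,0,0],[0,0,0],[0,0,0],[0,0,0],[0,0,0],[0,0,0]]}}

```text
clock: 18.9
tool_pos: [0.4822, -0.0911, 0.1467]
eef_rot: [0.09, 0.996, -0.0, -0.002]
contact_force: [1.3, -0.2, -1.4]
opening: 0.202
finger_force: 25.0
```

```bash
python3 go.py .5762 -.3593 .147 41.3
```

```text
now [ 0.4822 -0.0911  0.1467] psi 79.7 t 18.9 q [ 0.35  0.7  -0.42  2.04  0.55  0.52  0.92] op 0.202 F [ 1.3 -0.2 -1.4]
turn [-0.002 -0.003  0.67 ] then shift [-0.2635 -0.1064 -0.0003]
```

{"api": "servo_tool", "payload": {"translation": [[0,0,0],[0,0,0],[0,0,0],[0,0,0],[-0.0439,-0.0177,0],[-0.0439,-0.0177,0],[-0.0439,-0.0177,0],[-0.0439,-0.0177,0],[-0.0439,-0.0177,0],[-0.0439,-0.0177,0]], "turn": [[-0.002,-0.003,0.1675],[0,0,0.1675],[0,0,0.1675],[0,0,0.1675],[0,0,0],[0,0,0],[0,0,0],[0,0,0],[0,0,0],[0,0,0]]}}

```text
clock: 20.15
tool_pos: [0.5769, -0.3601, 0.1462]
eef_rot: [0.412, 0.911, 0.001, -0.0]
contact_force: [-0.8, 0.9, -1.9]
opening: 0.197
finger_force: 25.0
```

{"api": "servo_tool", "payload": {"translation": [[0,0,0],[0,0,0],[0,0,0]], "turn": [[0,0,0],[0,0,0],[0,0,0]]}}

```text
clock: 20.52
tool_pos: [0.5772, -0.3569, 0.1474]
eef_rot: [0.411, 0.912, 0.001, -0.0]
contact_force: [0.1, 0.6, -1.3]
opening: 0.201
finger_force: 25.0
```

```bash
python3 chk.py wrist,scene .5762 -.3593 .12 .155; python3 chk.py wrist,scene .5762 -.3593 .046 .062 ; python3 go.py .5762 -.3593 .099 41.3
```

```text
wrist 15809 z 0.1409 slope deg [ 0.84 -0.71] [ 571.7 -352.1   92.7   76.6   41.4]
scene 825 z 0.1408 slope deg [-0.51 -0.05] [ 577.7 -357.5   94.6   93.2   41. ]
wrist 767 z 0.0543 slope deg [ 4.15 -4.82] [ 553.3 -334.7   77.5   12.6   42.3]
scene 311 z 0.0522 slope deg [0.61 0.2 ] [ 575.4 -360.1   84.1   79.7   41.4]
now [ 0.5774 -0.3583  0.1481] psi 41.4 t 20.7 q [ 0.66  0.88 -0.34  1.46  0.34  0.86  0.93] op 0.198 F [ 0.7  0.1 -1.9]
turn [0.002 0.001 0.002] then shift [-0.     -0.0016  0.0491]
```

{"api": "servo_tool", "payload": {"translation": [[0,-0.0014,0.02],[0,0,0.025],[0,0,0.02],[0,0,0.006],[0,0,0],[0,0,0],[0,0,0]], "turn": [[0.002,0.001,0],[0,0,0],[0,0,0],[0,0,0],[0,0,0],[0,0,0],[0,0,0]]}}

```text
clock: 21.6
tool_pos: [0.5768, -0.3603, 0.0779]
eef_rot: [0.412, 0.911, 0.0, 0.001]
contact_force: [0.6, -0.8, -1.2]
opening: 0.206
finger_force: 25.0
```

```bash
python3 chk.py scene .5762 -.3593 .062 .085;  python3 go.py .5762 -.3593 .065 41.5
```

```text
scene 647 z 0.0708 slope deg [ 1.3  -0.04] [ 577.6 -362.2   92.9   92.3   41.4]
now [ 0.5767 -0.3603  0.0777] psi 41.3 t 21.6 q [ 0.65  0.97 -0.31  1.49  0.38  0.74  0.9 ] op 0.202 F [ 1.8 -0.1 -1.9]
turn [ 0.001  0.001 -0.003] then shift [0.0011 0.0002 0.0127]
```

{"api": "servo_tool", "payload": {"translation": [[0.001,0.0005,0.006],[0,0,0.006],[0,0,0.001],[0,0,0],[0,0,0],[0,0,0]], "turn": [[0.001,0.001,-0.003],[0,0,0],[0,0,0],[0,0,0],[0,0,0],[0,0,0]]}}

```text
clock: 22.4
tool_pos: [0.576, -0.3588, 0.0647]
eef_rot: [0.411, 0.912, -0.0, -0.001]
contact_force: [-2.5, 1.6, 6.5]
opening: 0.202
finger_force: 25.0
```

{"api": "servo_tool", "payload": {"translation": [[0,0,0],[0,0,0],[0,0,0]], "turn": [[0,0,0],[0,0,0],[0,0,0]], "grip": 0.6}}

```text
clock: 22.78
tool_pos: [0.576, -0.3589, 0.0637]
eef_rot: [0.411, 0.912, -0.0, -0.001]
contact_force: [-0.1, 1.0, -0.3]
opening: 0.518
finger_force: 0.0
```

{"api": "servo_tool", "payload": {"translation": [[0,0,-0.03],[0,0,-0.03],[0,0,-0.02],[0,0,0],[0,0,0]], "turn": [[0,0,0],[0,0,0],[0,0,0],[0,0,0],[0,0,0]]}}

```text
clock: 23.4
tool_pos: [0.5753, -0.3587, 0.1428]
eef_rot: [0.411, 0.912, -0.0, -0.002]
contact_force: [0.5, -0.7, 0.1]
opening: 0.599
finger_force: 0.0
```

```bash
python3 chk.py wrist,scene,top .5762 -.3593 ;python3 go.py .6318 -.1695 .115 10
```

```text
wrist 12737 z 0.0586 slope deg [-0.04  0.05] [ 575.8 -359.7   92.    91.8   41.5]
scene 913 z 0.0581 slope deg [-0.34 -0.76] [ 576.8 -360.5   93.9   92.6   40.8]
top 821 z 0.0587 slope deg [ 0.17 -0.22] [ 574.5 -360.2   92.9   90.8   41.4]
now [ 0.5754 -0.3586  0.1426] psi 41.5 t 23.6 q [ 0.66  0.89 -0.34  1.46  0.35  0.85  0.93] op 0.599 F [-0.3 -0.4  0.5]
turn [-0.002 -0.003  0.55 ] then shift [0.1764 0.0884 0.0276]
```

The square lid is seated and aligned. Last is the small round lid; the yaw is free, so I keep 41.5°.

{"api": "servo_tool", "payload": {"translation": [[0.026,0.0419,0],[0.026,0.0419,0],[0.026,0.0419,0],[0.026,0.0419,0],[0,0,0.027],[0,0,0],[0,0,0],[0,0,0]], "turn": [[-0.002,-0.003,0],[0,0,0],[0,0,0],[0,0,0],[0,0,0],[0,0,0],[0,0,0],[0,0,0]]}}

```text
clock: 24.55
tool_pos: [0.6331, -0.1713, 0.1178]
eef_rot: [0.412, 0.911, 0.0, 0.002]
contact_force: [0.3, -0.4, -0.5]
opening: 0.603
finger_force: 0.0
```

```bash
python3 chk.py wrist .6318 -.1695 .006 .02 .06; python3 chk.py wrist .6318 -.1695 .036 .055 .05; python3 go.py .6318 -.1695 .018
```

```text
wrist 7253 z 0.0116 slope deg [-0.14  0.17] [ 632.2 -168.3   82.5   82.3  -29.5]
wrist 906 z 0.0433 slope deg [ 3.53 -3.56] [ 631.8 -168.4   23.3   23.1  -37.1]
now [ 0.6331 -0.1709  0.1177] psi 41.4 t 24.6 q [ 0.35  0.89 -0.29  1.56  0.34  0.74  0.63] op 0.602 F [ 0.6  0.1 -1. ]
turn [ 0.002  0.003 -0.   ] then shift [ 0.0019 -0.0001  0.0997]
```

{"api": "servo_tool", "payload": {"translation": [[0.0024,0.0006,0.03],[0,0,0.03],[0,0,0.027],[0,0,0.013],[0,0,0],[0,0,0],[0,0,0]], "turn": [[0.002,0.003,0],[0,0,0],[0,0,0],[0,0,0],[0,0,0],[0,0,0],[0,0,0]]}}

```text
clock: 25.52
tool_pos: [0.6325, -0.168, 0.0182]
eef_rot: [0.411, 0.912, 0.0, 0.0]
contact_force: [0.2, -0.6, -0.4]
opening: 0.599
finger_force: 0.0
```

{"api": "servo_tool", "payload": {"translation": [[0,0,0],[0,0,0],[0,0,0],[0,0,0]], "turn": [[0,0,0],[0,0,0],[0,0,0],[0,0,0]], "grip": 0, "grip_force": 25}}

```text
clock: 26.02
tool_pos: [0.6317, -0.1678, 0.0171]
eef_rot: [0.411, 0.912, -0.0, -0.001]
contact_force: [-0.7, -0.6, 1.3]
opening: 0.262
finger_force: 25.0
```

{"api": "servo_tool", "payload": {"translation": [[0,0,-0.02],[0,0,-0.04],[0,0,-0.04],[0,0,-0.03],[0,0,0],[0,0,0],[0,0,0]], "turn": [[0,0,0],[0,0,0],[0,0,0],[0,0,0],[0,0,0],[0,0,0],[0,0,0]]}}

```text
clock: 26.9
tool_pos: [0.6308, -0.1678, 0.1456]
eef_rot: [0.411, 0.912, -0.0, -0.002]
contact_force: [-0.1, 0.6, -0.5]
opening: 0.26
finger_force: 25.0
```

```bash
python3 go.py .4166 -.2776 .147
```

```text
now [ 0.6308 -0.1678  0.1456] psi 41.5 t 26.9 q [ 0.35  0.85 -0.31  1.55  0.32  0.8   0.64] op 0.260 F [-0.1  0.6 -0.5]
turn [-0.002 -0.003 -0.   ] then shift [ 0.0596 -0.2332 -0.0014]
```

{"api": "servo_tool", "payload": {"translation": [[0.0119,-0.0466,0],[0.0119,-0.0466,0],[0.0119,-0.0466,0],[0.0119,-0.0466,0],[0.0119,-0.0466,0],[0,0,0.02],[0,0,0.02],[0,0,0],[0,0,0],[0,0,0]], "turn": [[-0.002,-0.003,0],[0,0,0],[0,0,0],[0,0,0],[0,0,0],[0,0,0],[0,0,0],[0,0,0],[0,0,0],[0,0,0]]}}

```text
clock: 28.15
tool_pos: [0.4184, -0.2778, 0.1072]
eef_rot: [0.411, 0.912, 0.0, 0.002]
contact_force: [-0.4, -0.3, -0.6]
opening: 0.263
finger_force: 25.0
```

```bash
python3 chk.py wrist,scene .4166 -.2776 .085 .115 .065; python3 chk.py wrist,scene .4166 -.2776 .046 .062 .06; python3 go.py .4166 -.2776 .077
```

```text
wrist 10454 z 0.1017 slope deg [ 2.14 -2.31] [ 414.1 -274.    74.5   74.    -2.6]
scene 437 z 0.1017 slope deg [-0.81 -0.29] [ 427.9 -279.3   84.2   69.6  -89.7]
wrist 638 z 0.0541 slope deg [ 3.97 -4.13] [ 397.6 -257.5   57.9   15.8   43. ]
scene 122 z 0.0521 slope deg [0.43 0.39] [ 422.5 -273.9   69.    59.2  -58.9]
now [ 0.4181 -0.2778  0.107 ] psi 41.5 t 28.4 q [ 0.65  0.76 -0.25  2.04  0.46  0.39  0.76] op 0.265 F [-0.4 -0.9 -1.1]
turn [ 0.002  0.003 -0.   ] then shift [ 0.0011 -0.0011  0.03  ]
```

{"api": "servo_tool", "payload": {"translation": [[0.002,-0.001,0.012],[0,0,0.012],[0,0,0.007],[0,0,0],[0,0,0],[0,0,0]], "turn": [[0.002,0.003,0],[0,0,0],[0,0,0],[0,0,0],[0,0,0],[0,0,0]]}}

```text
clock: 29.1
tool_pos: [0.4161, -0.2769, 0.0759]
eef_rot: [0.411, 0.912, -0.0, -0.0]
contact_force: [-0.0, -0.7, -0.6]
opening: 0.264
finger_force: 25.0
```

```bash
python3 chk.py scene,wrist .4166 -.2776 .063 .085 .065;  python3 go.py .4166 -.2776 .0645
```

```text
scene 415 z 0.0702 slope deg [-0.67  0.08] [ 424.1 -278.4   85.4   68.    85.4]
wrist 10597 z 0.0706 slope deg [ 2.47 -2.76] [ 412.1 -273.3   75.1   73.9   -2.3]
now [ 0.416  -0.2769  0.0759] psi 41.5 t 29.2 q [ 0.62  0.81 -0.2   2.06  0.49  0.31  0.74] op 0.266 F [ 0.1  0.5 -0.5]
turn [-0.    -0.001 -0.   ] then shift [-0.0009 -0.      0.0114]
```

{"api": "servo_tool", "payload": {"translation": [[0,0,0.006],[0,0,0.006],[0,0,0.0005],[0,0,0],[0,0,0],[0,0,0]], "turn": [[0,0,0],[0,0,0],[0,0,0],[0,0,0],[0,0,0],[0,0,0]]}}

```text
clock: 29.95
tool_pos: [0.4159, -0.2769, 0.0633]
eef_rot: [0.411, 0.912, -0.0, -0.0]
contact_force: [-0.6, 0.1, 5.6]
opening: 0.263
finger_force: 25.0
```

{"api": "servo_tool", "payload": {"translation": [[0,0,0],[0,0,0],[0,0,0]], "turn": [[0,0,0],[0,0,0],[0,0,0]], "grip": 0.6}}

```text
clock: 30.32
tool_pos: [0.4158, -0.2768, 0.0629]
eef_rot: [0.411, 0.912, -0.0, -0.001]
contact_force: [-0.1, -1.4, 0.1]
opening: 0.579
finger_force: 0.0
```

{"api": "servo_tool", "payload": {"translation": [[0,0,-0.03],[0,0,-0.03],[0,0,-0.03],[0,0,0],[0,0,0]], "turn": [[0,0,0],[0,0,0],[0,0,0],[0,0,0],[0,0,0]]}}

```text
clock: 30.95
tool_pos: [0.4154, -0.2768, 0.1525]
eef_rot: [0.411, 0.912, -0.0, -0.001]
contact_force: [-0.3, -0.1, -1.1]
opening: 0.603
finger_force: 0.0
```

```bash
python3 chk.py wrist,scene .4166 -.2776 .045 .066 .065; for p in ".568 .341" ".473 .091" ".576 -.359";do python3 chk.py scene,top $p;done; python3 - <<'E'
from plant import optics; import cv2
s=optics.snapshot("scene"); cv2.imwrite("pics/end.png",cv2.resize(s["img"][:,:,::-1],(800,600)))
E
```

```text
wrist 7760 z 0.0586 slope deg [-0.09  0.12] [ 416.  -278.2   82.4   82.2  -74.4]
scene 509 z 0.0581 slope deg [-1.46 -0.81] [ 419.3 -277.2   83.3   80.1  -64.7]
scene 1429 z 0.0590 slope deg [0.01 0.26] [567.  339.7 114.4 113.5  -9.2]
top 1191 z 0.0587 slope deg [ 0.21 -0.04] [566.1 338.  114.  112.8  88.5]
scene 881 z 0.0587 slope deg [-0.05 -0.63] [471.9  89.7 118.7  72.3  -2.4]
top 975 z 0.0585 slope deg [ 0.21 -0.04] [471.   90.2 115.9  71.7  -1.4]
scene 912 z 0.0582 slope deg [-0.17 -0.68] [ 575.8 -361.1   96.5   93.1   40.7]
top 916 z 0.0586 slope deg [0.16 0.02] [ 575.2 -360.8   94.1   93.4  -48.9]
```

View pics/end.png

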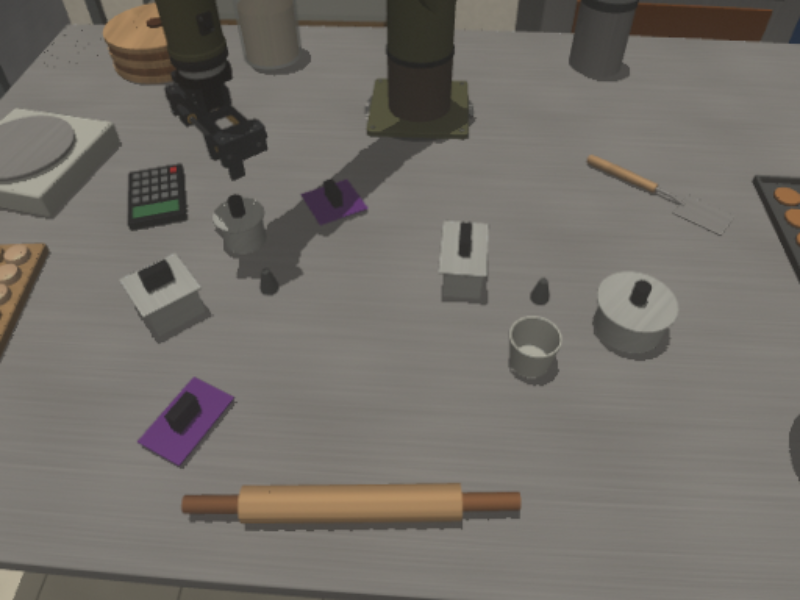

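The final picture shows lids on all four tins at (240,220), (160,292), (465,258) and (636,310). The gripper is clear and nothing else has moved, so I hand in.

```bash
python3 -c "
from plant import r
print(r.finish_job())"
```

```text
the job is handed in; nothing more can be done
None
```

All four tins are closed with their own lids, each measured level and fully down on the rim with the square and oblong ones lined up; the job was handed in at about 31 s.

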